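Take the lantern off its lockable hook and dock it

TASK

Take the hanging lantern by its black handle, press its hanging bar back against the hook's orange sprung keeper until the keeper has given way fully, and, keeping it pressed, lift the lantern off the hook without forcing or jamming it and draw it well clear. Then stand the lantern upright in the round grey charging dock, set down gently and fully home, and let go. Leave the battery pack, mug, tin and screwdriver where they are.

Things in the scene. Friction and masses are not known exactly. Their poses are not given: they have to be found in the camera images.
- lantern_handle (a point): Centre of the lantern's black handle, where to grasp: a block 18 mm thick along the lantern's x, 64 mm long along y, 26 mm high, at its very top, 199 mm above the underside of the foot. z runs up the lantern; while it hangs, x points from the hook's lip to the post, as the bracket's x does.
- lantern_bar (a point): Middle of the lantern's hanging bar: steel, 8 mm in diameter, along the lantern's y between two flat upright straps (12 mm in x, centred at y = +-30 mm). It lies 144 mm above the underside of the foot, 55 mm below the handle's centre. At the start it rests on the hook's flat floor.
- lantern_foot (a point): Centre of the underside of the lantern's round green foot (80 mm across); axes as the lantern's. At the start it hangs 20 mm above the table.
- lantern: The whole lantern, 212 mm tall, 0.3 to 0.6 kg: green foot, amber globe, green cap (top 82 mm above the underside of the foot), two steel straps from cap to handle. Its origin is the same point as lantern_foot.
- bracket: Fixed stand of the hook. Origin: on the table, below the bar's place at the start; x points to a steel cross plate at x = 80 mm, carried by a wooden post (45 mm square, centre x = 113, y = 60 mm, top 180 mm up). The hook, 16 mm wide, reaches from the plate towards -x at y = 0: arm 10 mm thick with a flat floor on top, a lip at its free end and a nose from the lip back over the floor.
- hook_floor (a point): Fixed mark on the bracket's axis at x = 0, y = 0, at the height of the hook's floor (160 mm above the table). Nose: underside 11 mm, top 16 mm above the floor; it ends 37 mm behind the lip's inner face. The whole hook, keeper included, is clamped up to 14 mm to either side of its middle setting along x, which is not measured; in the middle the lip's inner face is at x = -20 mm.
- keeper_middle (a point): Fixed mark at x = 20 mm, bar height: the orange keeper's face at rest in the hook's middle setting (40 mm from the lip, so nose and keeper leave 3 mm: the bar is locked in). Its top is 18 mm above the floor. Pressed towards +x it gives 7.5 mm, spring 2 N rising to 4 N; then the bar meets hard steel cheeks beside it: the stop, a jump in force. Over 14 N on the hook is forcing it.
- bar_release (a point): Fixed mark at x = 23.5 mm, bar height: the bar's middle at the stop in the hook's middle setting; really 9.5 to 37.5 mm from the start, to be felt (floor friction adds up to 3 N). There the bar clears the nose by 2.5 mm. Keep pressing and lift: free 17 mm up; above 45 mm the cap hits the arm. Then out towards -x until the bar is at x = -95 mm before raising it more.
- dock: The fixed round charging dock, a grey dish 108 mm across outside and 96 mm inside, rim 18 mm high, inner floor 6 mm above the table. Origin: the centre of its underside, on the table; z up.
- pack: A loose blue and black battery pack, 100 x 42 x 30 mm, lying flat; origin at the centre of its underside. A bystander.
- mug: A loose terracotta-coloured mug, 76 mm across, 85 mm tall; origin at the centre of its underside. A bystander.
- tin: A loose steel tin, 68 mm across, 80 mm tall; origin at the centre of its underside. A bystander.
- driver: A loose screwdriver lying on the table; origin on its underside. A bystander.

How it is judged:
By the outcome, as a careful person would: the job done as asked, in the order asked, and still so for the second after the job is handed in, with the robot touching nothing.
It also fails if it takes over 72 s, if anything falls off the work surface, if the arm or the gripper's body presses on something with over 40 N, if the wrist force passes 120 N, or if a joint passes its speed limit or range.

ROBOT

A 7-joint arm with a two-finger parallel gripper is mounted at the origin on the work surface. World frame = base frame: x ahead of the robot, y to its left, z up, the work surface at z = 0. Lengths are in m, angles in rad, forces in N, time in s.
With the tool pointing down it reaches from about 0.425 to 0.875 m from the base axis. Payload 8.4 kg.
Tool frame: the origin (TCP) lies midway between the tips of the shut fingers; the grasp point (between the pads) lies 19 mm behind it (ctrl.pinch_z is the distance from the TCP to the grasp point, in m); z points along the fingers, y is the direction in which the jaws open and shut (so a half turn about z gives the same grasp; the last joint's range is limited). The gripper opens to 87 mm and grips with 3 to 60 N. Pads are 19 mm wide; open, the fingers measure 117 mm over their backs; the gripper's body (75 mm by 190 mm) begins 51 mm behind the grasp point.
Start: joints at [-1.391, 0.333, 0.04, 1.465, -0.013, 1.343, -0.059], TCP at [0.179, 0.625, 0.223] pointing down, gripper open.
Joint ranges: [-2.58, 2.58], [-0.38, 2.09], [-1.3, 1.39], [0.25, 2.4], [-1.5, 4.64], [0.08, 2.09], [-2.65, 2.65]. Speed limits (rad/s): [2.22, 2.22, 2.79, 2.79, 3.14, 3.14, 3.14].

INTERFACE

Orientations are given as [roll, pitch, yaw] about the fixed x, y, z axes, in that order (R = Rz(yaw) Ry(pitch) Rx(roll)).
In Python, from bench import ctrl gives the robot as it stands.
- The arm moves only by the tool servo_tool, never from a script. Its argument "moves" is a list of rows, each a list of 7 numbers: the turn, a rotation vector about the tool's x, y, z in rad, then the shift along the tool's x, y, z in cm, then the opening, from 0 (shut) to 1 (fully open). In form: [[ax, ay, az, tx, ty, tz, grip], ...]. A call has 1 to 12 rows; each row is the pose to reach, as a shift and turn from the pose measured when the call began, along the tool's axes at that moment; what a row does not reach only later rows make up. A row lasts 1/10 s, in which the tool goes at most 50 mm and 8.59 degrees, less where a joint would pass 70% of its speed; a pose out of reach is approached as far as the arm can. A call with a gripper value outside its range is refused whole. The fingers move at their own pace and stop on an object; "force" is the grip in N (left out, the last holds). Time passes only in rows, so rows that repeat a pose let the fingers close. It gives the time, the measured TCP pose, the force and the opening at its end, in the units of the state.
- ctrl.read_state(): the state, without advancing time (a new reading comes with each control period).
- ctrl.grab_frame(name): name is "scene" or "side" or "wrist"; returns (picture, depth): 420x560x3 uint8, red, green, blue; 420x560 float32, m along the optical axis (not along the pixel's ray), 0 where there is no reading.
- ctrl.get_calibration(name): a dict with "fov_y" (degrees; the focal length in pixels is half the picture's height over the tangent of half this angle, whatever the lens; pixels are square), "cx", "cy" (the principal point, pixels), "k1" (the pictures are not rectified: a ray, as slopes to the right and down, at radius r is drawn at 1 + k1 r^2 times it, then the intrinsics apply), "world_to_cam" (4x4, takes a point from world to camera coordinates). Camera axes: x right, y up, looking along -z (the intrinsics and any distortion apply to the point x, -y, -z); pixel columns grow to the right and rows downward; lengths in m; the calibration is good to about 2 mm. A picture is of the moment at which its call begins: read the wrist's pose just before it. get_calibration takes no time and is no camera call; for the wrist camera it gives the pose at the moment of the call.
- ctrl.hand_in(): hands the job in, once; it reports no verdict.
The state is a dict: "time_s": time; "joint_pos": joint angles; "joint_vel": joint speeds; "tau": joint torques, N m; "eef_pos": TCP position; "orientation": TCP orientation; "ft_force": force on the tool from outside, world axes, zero at the start; "torque": the same for the moment, N m; "width": finger opening in m.
Only numpy, scipy, OpenCV 4.12 (cv2) and the standard library are available. Lean on these libraries where they do the work, as an engineer would, in place of code of your own. Each camera call takes 0.05 s, during which the arm holds its last target.

## Working session

There is one attempt and no reset: what is moved stays moved. The work goes in short steps, Python scripts to look and compute and a tool call to move; the robot and the scene stay as the last step left them, time stands still between calls to the robot, and variables do not carry over. Pictures are saved under pics/ and viewed, and the job is handed in when it is done.

Besides the shell and the picture viewer there is one more tool, called after "Call:" by a JSON object that holds its "name" and its "arguments", one argument or row to a line. servo_tool: Moves the arm, as the interface text tells. Its arguments: {"type":"object","properties":{"moves":{"type":"array"},"force":{"type":"number"}},"required":["moves"]}

```bash
mkdir -p pics; cat > h.py <<'E'
import numpy as np, cv2
from bench import ctrl
def snap(n,out):
    c=ctrl.get_calibration(n); im,d=ctrl.grab_frame(n)
    cv2.imwrite('pics/%s.png'%out,im[:,:,::-1]); np.savez('pics/%s.npz'%out,im=im,d=d,**{k:np.array(v) for k,v in c.items()})
def load(out): return np.load('pics/%s.npz'%out)
def slopes(c,u,v):
    f=210/np.tan(np.radians(float(c['fov_y']))/2); k=float(c['k1'])
    x=(u-float(c['cx']))/f; y=(v-float(c['cy']))/f
    a,b=x,y
    for _ in range(30):
        s=1+k*(a*a+b*b); a,b=x/s,y/s
    return a,b
def ray(c,u,v):
    a,b=slopes(c,u,v); T=np.linalg.inv(c['world_to_cam'])
    return T[:3,3], T[:3,:3]@np.array([a,-b,-1.])
def pt(c,u,v,d=None):
    if d is None: d=c['d'][int(v),int(u)]
    o,r=ray(c,u,v); return o+r*d
def atz(c,u,v,z):
    o,r=ray(c,u,v); return o+r*(z-o[2])/r[2]
def tri(*obs):
    A=np.zeros((3,3));b=np.zeros(3)
    for c,u,v in obs:
        o,r=ray(c,u,v); r=r/np.linalg.norm(r);P=np.eye(3)-np.outer(r,r);A+=P;b+=P@o
    return np.linalg.solve(A,b)
def proj(c,p):
    f=210/np.tan(np.radians(float(c['fov_y']))/2)
    q=c['world_to_cam']@np.append(p,1); a,b=q[0]/-q[2],-q[1]/-q[2]; s=1+float(c['k1'])*(a*a+b*b)
    return np.array([a*s*f+float(c['cx']),b*s*f+float(c['cy'])])
def crop(out,x0,y0,x1,y1,k):
    im=cv2.imread('pics/%s.png'%out)[y0:y1,x0:x1]; cv2.imwrite('pics/%s_c%d_%d.png'%(out,x0,y0),cv2.resize(im,None,fx=k,fy=k,interpolation=cv2.INTER_CUBIC))
E
python3 - <<'E'
from h import *
s=ctrl.read_state()
for k,v in s.items(): print(k,np.round(v,4))
print(ctrl.pinch_z)
for n in ['scene','side','wrist']:
    snap(n,n+'0'); c=load(n+'0'); print(n,c['fov_y'],c['cx'],c['cy'],c['k1'],np.linalg.inv(c['world_to_cam'])[:3,3].round(3))
E
```

```text
time_s 0.0
joint_pos [-1.3912  0.3339  0.0398  1.4662 -0.0134  1.3433 -0.0585]
joint_vel [ 0.0006 -0.      0.0004 -0.      0.0001 -0.0003 -0.0011]
tau [-7.00000e-04 -6.56357e+01  1.33450e+00 -4.03804e+01 -6.00000e-02
  4.48000e-02  2.00000e-04]
eef_pos [0.1788 0.6244 0.2217]
orientation [-3.1400e+00  1.0000e-04  2.8628e+00]
ft_force [ 0.5182 -1.1683 -0.7869]
torque [0.0146 0.0276 0.0572]
width 0.0868
0.0187
scene 43.33842494589777 282.68192985966505 214.79622858842825 -0.18191048495286738 [0.99  0.425 1.23 ]
side 47.55851728962356 274.6487489041171 209.31578966893247 -0.16153371216290047 [ 0.37  -0.81   1.135]
wrist 69.06567389089705 278.89504799280854 209.7240193015901 -0.06941712023648379 [0.105 0.646 0.385]
```

View pics/scene0.png

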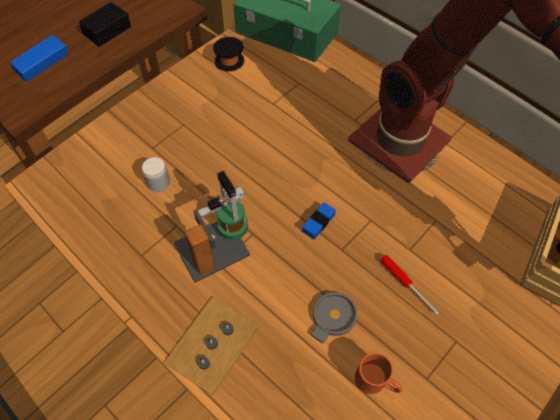

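View pics/side0.png

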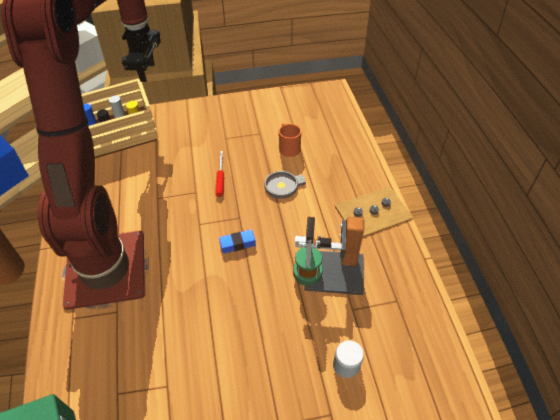

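View pics/wrist0.png

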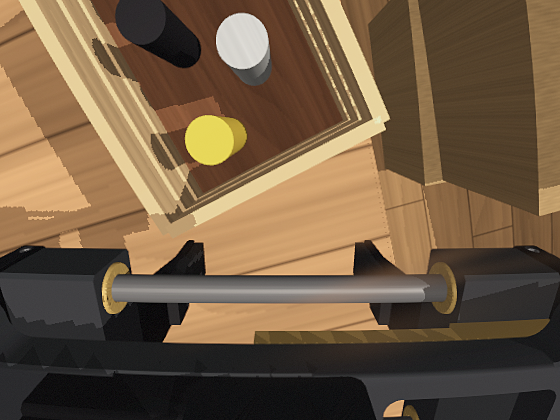

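The scene view shows the lantern at about (231,205), the handle at (227,185), the dock at (335,314) and the post at (200,247). In the side view the lantern is at (309,258), the handle at (310,230) and the dock at (282,185). I'll enlarge both.

```bash
python3 - <<'E'
from h import *
crop('scene0',160,160,270,290,6*0.75)
crop('side0',270,200,380,300,6)
a,b=load('scene0'),load('side0')
for n,c,l in [('scene',a,[(335,314),(227,185),(227,178),(230,195)]),('side',b,[(282,185),(310,230),(310,222),(309,245)])]:
    for u,v in l: print(n,u,v,pt(c,u,v).round(4))
E
```

```text
scene 335 314 [0.5601 0.215  0.0072]
scene 227 185 [ 0.571  -0.1278  0.2318]
scene 227 178 [ 0.5568 -0.1429  0.2304]
scene 230 195 [ 0.579  -0.1113  0.2164]
side 282 185 [0.5647 0.2068 0.0121]
side 310 230 [ 0.5638 -0.1472  0.2304]
side 310 222 [ 0.5688 -0.1255  0.233 ]
side 309 245 [ 0.5574 -0.1688  0.2006]
```

View pics/scene0_c160_160.png

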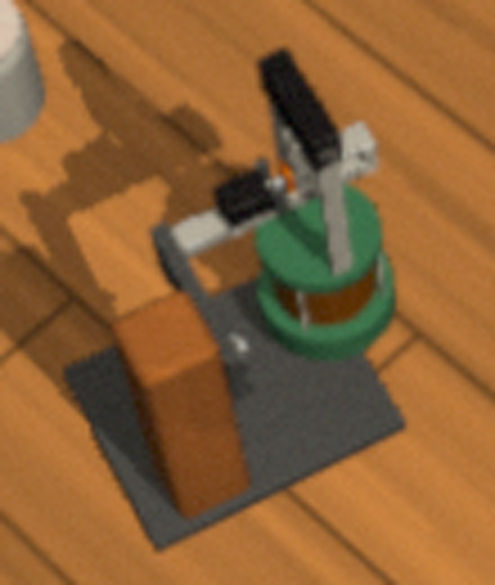

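View pics/side0_c270_200.png

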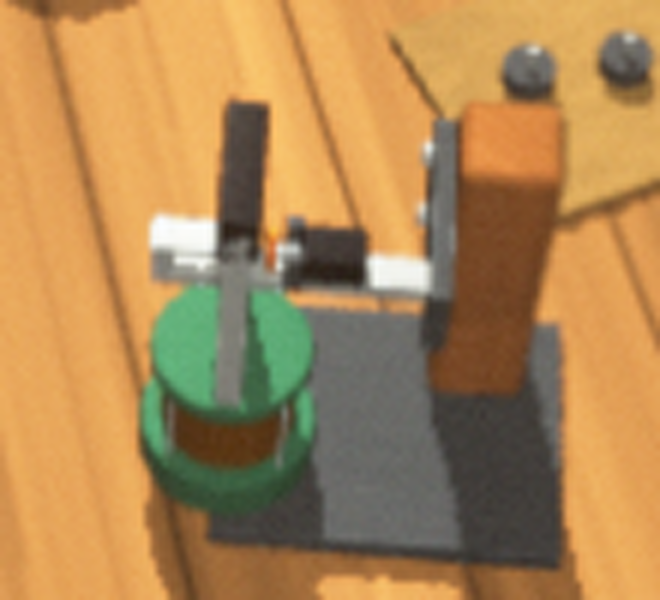

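The crops show the handle along the lantern's y, standing over the hook, with the orange keeper just behind the bar. The post is towards world +x. Next I fit the handle top, plate, post, dock and mug from depth in both views.

```bash
python3 - <<'E'
from h import *
def cloud(c,x0,y0,x1,y1):
    P=[];C=[]
    for v in range(y0,y1):
        for u in range(x0,x1):
            d=c['d'][v,u]
            if d>0: P.append(pt(c,u,v,d));C.append(c['im'][v,u])
    return np.array(P),np.array(C).astype(int)
for n,box in [('scene0',(165,160,265,290)),('side0',(280,205,375,300))]:
    c=load(n);P,C=cloud(c,*box)
    m=(P[:,2]>.224)&(P[:,2]<.238)&(C.max(1)<90)
    Q=P[m].astype(np.float32); print(n,'handle top n',m.sum(),Q.min(0).round(3),Q.max(0).round(3),np.median(Q[:,2]))
    r=cv2.minAreaRect(Q[:,:2]*1000);print(r)
    m=(P[:,2]>.170)&(P[:,2]<.19)&(C[:,0]>C[:,2]*1.8)&(C[:,0]>110);Q=P[m].astype(np.float32)
    m2=Q[:,0]>.62;Q=Q[m2];print('post',len(Q),cv2.minAreaRect(Q[:,:2]*1000),np.median(Q[:,2]))
    m=(P[:,2]>-.01)&(P[:,2]<.012)&(C.max(1)<100)&(C.max(1)-C.min(1)<25);Q=P[m].astype(np.float32)
    print('base',len(Q),cv2.minAreaRect(Q[:,:2]*1000))
    m=(C[:,1]>C[:,0]*1.3)&(C[:,1]>C[:,2]*1.15)&(P[:,2]>.085);Q=P[m];print('cap',len(Q),np.median(Q[:,2]),(Q.min(0)+Q.max(0))/2)
for n,box in [('scene0',(305,285,365,345)),('side0',(258,165,310,205))]:
    c=load(n);P,C=cloud(c,*box);m=(P[:,2]>.014)&(P[:,2]<.024);Q=P[m]
    r=cv2.minEnclosingCircle((Q[:,:2]*1000).astype(np.float32));print('dock',n,len(Q),r)
    A=np.c_[2*Q[:,:2],np.ones(len(Q))];s=np.linalg.lstsq(A,(Q[:,:2]**2).sum(1),rcond=None)[0];print(s[:2],np.sqrt(s[2]+s[0]**2+s[1]**2))
for n,box in [('scene0',(350,350,400,395)),('side0',(275,120,305,158))]:
    c=load(n);P,C=cloud(c,*box);m=(P[:,2]>.078);Q=P[m];print('mug',Q.min(0),Q.max(0))
E
```

```text
bash:   547 Killed                     python3 - <<'E'
from h import *
def cloud(c,x0,y0,x1,y1):
    P=[];C=[]
    for v in range(y0,y1):
        for u in range(x0,x1):
            d=c['d'][v,u]
            if d>0: P.append(pt(c,u,v,d));C.append(c['im'][v,u])
    return np.array(P),np.array(C).astype(int)
for n,box in [('scene0',(165,160,265,290)),('side0',(280,205,375,300))]:
    c=load(n);P,C=cloud(c,*box)
    m=(P[:,2]>.224)&(P[:,2]<.238)&(C.max(1)<90)
    Q=P[m].astype(np.float32); print(n,'handle top n',m.sum(),Q.min(0).round(3),Q.max(0).round(3),np.median(Q[:,2]))
    r=cv2.minAreaRect(Q[:,:2]*1000);print(r)
    m=(P[:,2]>.170)&(P[:,2]<.19)&(C[:,0]>C[:,2]*1.8)&(C[:,0]>110);Q=P[m].astype(np.float32)
    m2=Q[:,0]>.62;Q=Q[m2];print('post',len(Q),cv2.minAreaRect(Q[:,:2]*1000),np.median(Q[:,2]))
    m=(P[:,2]>-.01)&(P[:,2]<.012)&(C.max(1)<100)&(C.max(1)-C.min(1)<25);Q=P[m].astype(np.float32)
    print('base',len(Q),cv2.minAreaRect(Q[:,:2]*1000))
    m=(C[:,1]>C[:,0]*1.3)&(C[:,1]>C[:,2]*1.15)&(P[:,2]>.085);Q=P[m];print('cap',len(Q),np.median(Q[:,2]),(Q.min(0)+Q.max(0))/2)
for n,box in [('scene0',(305,285,365,345)),('side0',(258,165,310,205))]:
    c=load(n);P,C=cloud(c,*box);m=(P[:,2]>.014)&(P[:,2]<.024);Q=P[m]
    r=cv2.minEnclosingCircle((Q[:,:2]*1000).astype(np.float32));print('dock',n,len(Q),r)
    A=np.c_[2*Q[:,:2],np.ones(len(Q))];s=np.linalg.lstsq(A,(Q[:,:2]**2).sum(1),rcond=None)[0];print(s[:2],np.sqrt(s[2]+s[0]**2+s[1]**2))
for n,box in [('scene0',(350,350,400,395)),('side0',(275,120,305,158))]:
    c=load(n);P,C=cloud(c,*box);m=(P[:,2]>.078);Q=P[m];print('mug',Q.min(0),Q.max(0))
E
```

```bash
cat >> h.py <<'E'
def load(out):
    z=np.load('pics/%s.npz'%out); return {k:z[k] for k in z.files}
def cloud(c,x0,y0,x1,y1):
    v,u=np.mgrid[y0:y1,x0:x1]; u=u.ravel();v=v.ravel(); d=c['d'][v,u];k=d>0;u,v,d=u[k],v[k],d[k]
    a,b=slopes(c,u.astype(float),v.astype(float)); T=np.linalg.inv(c['world_to_cam'])
    return T[:3,3]+(np.c_[a,-b,-np.ones(len(a))]*d[:,None])@T[:3,:3].T, c['im'][v,u].astype(int)
E
python3 - <<'E'
from h import *
for n,box in [('scene0',(165,160,265,290)),('side0',(280,205,375,300))]:
    c=load(n);P,C=cloud(c,*box)
    m=(P[:,2]>.224)&(P[:,2]<.238)&(C.max(1)<90)
    Q=P[m].astype(np.float32); print(n,'handle top n',m.sum(),np.median(Q[:,2]))
    print(cv2.minAreaRect(Q[:,:2]*1000))
    m=(P[:,2]>.170)&(P[:,2]<.19)&(C[:,0]>C[:,2]*1.8)&(C[:,0]>110)&(P[:,0]>.62);Q=P[m].astype(np.float32)
    if len(Q):print('post',len(Q),cv2.minAreaRect(Q[:,:2]*1000),np.median(Q[:,2]))
    m=(P[:,2]>-.01)&(P[:,2]<.012)&(C.max(1)<100)&(C.max(1)-C.min(1)<25);Q=P[m].astype(np.float32)
    print('base',len(Q),cv2.minAreaRect(Q[:,:2]*1000))
    m=(C[:,1]>C[:,0]*1.3)&(C[:,1]>C[:,2]*1.15)&(P[:,2]>.085);Q=P[m];print('cap',len(Q),np.median(Q[:,2]),(Q.min(0)+Q.max(0))/2)
for n,box in [('scene0',(305,285,365,345)),('side0',(258,165,310,205))]:
    c=load(n);P,C=cloud(c,*box);m=(P[:,2]>.014)&(P[:,2]<.024)&(C.max(1)-C.min(1)<40);Q=P[m]
    print('dock',n,len(Q),cv2.minEnclosingCircle((Q[:,:2]*1000).astype(np.float32)))
    A=np.c_[2*Q[:,:2],np.ones(len(Q))];s=np.linalg.lstsq(A,(Q[:,:2]**2).sum(1),rcond=None)[0];print(s[:2],np.sqrt(s[2]+s[0]**2+s[1]**2))
for n,box in [('scene0',(350,350,405,395)),('side0',(275,120,305,158))]:
    c=load(n);P,C=cloud(c,*box);Q=P[(P[:,2]>.078)];print('mug',Q.min(0),Q.max(0))
E
```

```text
scene0 handle top n 192 0.23198017
((566.70947265625, -136.3964385986328), (61.59572219848633, 18.02717399597168), 73.916259765625)
post 330 ((691.3023071289062, -109.79617309570312), (45.93727493286133, 42.54441452026367), 72.68632507324219) 0.17956078
base 633 ((644.0535888671875, -137.7238006591797), (130.26458740234375, 157.55584716796875), 73.4327163696289)
cap 364 0.10206791472271648 [ 0.56676865 -0.13275562  0.15502955]
side0 handle top n 121 0.2306674
((565.7575073242188, -141.04891967773438), (61.96010971069336, 13.293891906738281), 73.05085754394531)
post 261 ((691.9644165039062, -112.74701690673828), (46.57057571411133, 45.461177825927734), 78.00899505615234) 0.1781656
base 375 ((685.5059814453125, -64.65252685546875), (310.94537353515625, 154.81385803222656), 65.62635040283203)
cap 383 0.10092794362362811 [ 0.56623935 -0.13873172  0.13308553]
dock scene0 400 ((574.0720825195312, 212.70640563964844), 66.75093078613281)
[0.56775778 0.21425549] 0.052488942875748006
dock side0 163 ((573.4368286132812, 214.0067138671875), 65.0027084350586)
[0.56708342 0.21246612] 0.05200703626406233
mug [0.58459234 0.34161895 0.07805316] [0.66177499 0.42092137 0.09356271]
mug [0.58680913 0.33760816 0.07808065] [0.66194804 0.42079657 0.0902885 ]
```

The two views agree. The handle centre is at about (0.566,-0.138), with its top at z 0.231 (expected 0.232), and lantern x sits at yaw -16.6°. The post comes out at (0.691,-0.112), as the bracket's geometry predicts. The dock is at (0.567,0.213).

```bash
cat >> h.py <<'E'
from scipy.spatial.transform import Rotation as Ro
def rel(p,yaw,s=None):
    s=s or ctrl.read_state(); R0=Ro.from_euler('xyz',s['orientation']); R1=Ro.from_euler('xyz',[np.pi,0,yaw])
    print('turn',(R0.inv()*R1).as_rotvec().round(4),'shift cm',(R0.inv().apply(np.array(p)-s['eef_pos'])*100).round(3))
E
python3 - <<'E'
from h import *
rel([.52,.33,.32],2.07)
E
```

```text
turn [-1.200e-03  6.000e-04  7.928e-01] shift cm [-40.909 -18.937  -9.784]
```

Call:
{"name": "servo_tool", "arguments": {
  "moves": [
    [0,0,0.0,0,0,-4,1],
    [0,0,0.07,-2,-1,-8,1],
    [0,0,0.15,-6,-3,-9.8,1],
    [0,0,0.25,-11,-5,-9.8,1],
    [0,0,0.35,-16,-7.5,-9.8,1],
    [0,0,0.45,-21,-10,-9.8,1],
    [0,0,0.55,-26,-12,-9.8,1],
    [0,0,0.65,-31,-14.5,-9.8,1],
    [0,0,0.73,-36,-17,-9.8,1],
    [0,0,0.79,-41,-19,-9.8,1]
  ]
}}

```text
time_s: 1.15
eef_pos: [0.4947, 0.3497, 0.3202]
orientation: [-3.141, 0.001, 2.07]
ft_force: [0.3, 1.0, -0.3]
width: 0.0872
```

```bash
python3 - <<'E'
from h import *
s=ctrl.read_state();print(s['eef_pos'],s['orientation'],s['joint_pos'].round(3) if hasattr(s['joint_pos'],'round') else s['joint_pos'])
rel([.566,-.138,.30],1.281)
E
```

```text
[0.49473221 0.34965257 0.32019047] [-3.14080792e+00  7.63013492e-04  2.06965134e+00] [-0.994  0.215  0.371  1.435 -0.077  1.507 -0.126]
turn [-4.000e-04  1.000e-03  7.887e-01] shift cm [-46.23  -17.07    2.068]
```

Call:
{"name": "servo_tool", "arguments": {
  "moves": [
    [0,0,0.07,-4.5,-1.7,0,1],
    [0,0,0.14,-9,-3.4,0,1],
    [0,0,0.22,-13.5,-5,0,1],
    [0,0,0.3,-18,-6.7,0,1],
    [0,0,0.38,-22.5,-8.3,0,1],
    [0,0,0.46,-27,-10,0,1],
    [0,0,0.54,-31.5,-11.6,0,1],
    [0,0,0.62,-36,-13.3,0,1],
    [0,0,0.7,-40.5,-15,0,1],
    [0,0,0.79,-44.5,-16.4,0.5,1],
    [0,0,0.79,-46.2,-17.1,1,1],
    [0,0,0.79,-46.2,-17.1,1,1]
  ]
}}

```text
time_s: 2.35
eef_pos: [0.5646, -0.1417, 0.3099]
orientation: [-3.141, 0.003, 1.274]
ft_force: [0.1, 0.5, 0.1]
width: 0.0869
```

```bash
python3 - <<'E'
from h import *
snap('wrist','w1')
rel([.566,-.138,.30],1.281)
E
```

```text
turn [-0.001   0.0017 -0.0041] shift cm [0.144 0.053 1.017]
```

View pics/w1.png

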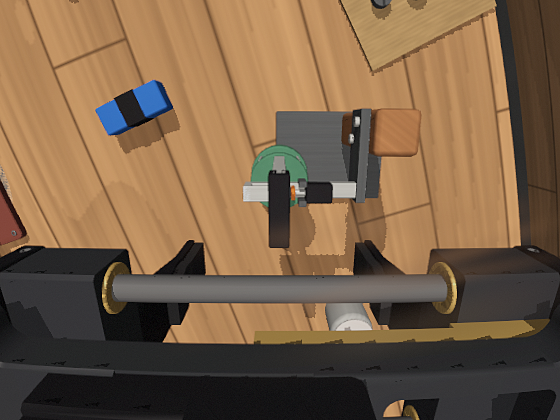

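The wrist view shows the handle upright at (279,170–247), the hook arm running right from (245,190) to (355,190), and the post at (395,132). I'll measure the handle from here.

```bash
python3 - <<'E'
from h import *
crop('w1',230,130,430,260,4)
c=load('w1');P,C=cloud(c,225,100,430,260)
m=(P[:,2]>.224)&(P[:,2]<.24)&(C.max(1)<90);Q=P[m].astype(np.float32);print(m.sum(),np.median(Q[:,2]),cv2.minAreaRect(Q[:,:2]*1000),Q.mean(0))
m=(P[:,2]>.17)&(P[:,2]<.19)&(C[:,0]>C[:,2]*1.8)&(C[:,0]>110)&(P[:,0]>.65);Q=P[m].astype(np.float32);print('post',cv2.minAreaRect(Q[:,:2]*1000),np.median(Q[:,2]))
E
```

```text
1580 0.23252033 ((564.6708984375, -136.90704345703125), (63.5343017578125, 17.374956130981445), 73.51172637939453) [ 0.5653148  -0.13511361  0.23244093]
post ((690.3511352539062, -110.39393615722656), (44.30363464355469, 43.8016471862793), 73.83354949951172) 0.18051231
```

View pics/w1_c230_130.png

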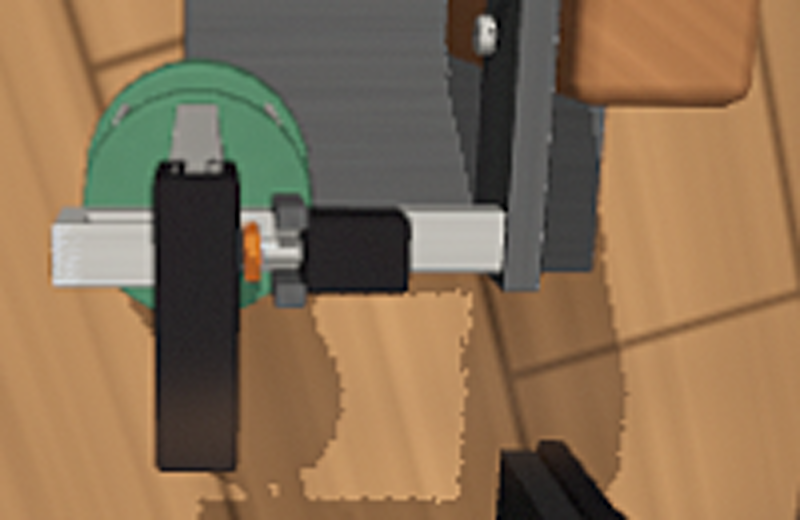

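```bash
python3 - <<'E'
from h import *
c=load('w1');o=np.array([.565,-.137]);y=np.radians(73.5-90);X=np.array([np.cos(y),np.sin(y)]);Y=np.array([-X[1],X[0]])
def b(u,v,z):
    p=atz(c,230+u/4,130+v/4,z);q=p[:2]-o;return (q@X*1000).round(1),(q@Y*1000).round(1)
print('keeper L,R',b(243,250,.178),b(262,250,.178),'cheek L',b(276,205,.17),b(276,300,.17),'lip outer',b(52,250,.176),'plate',b(503,250,.17),'post L',b(572,50,.18))
P=[pt(c,230+u//4,130+v/4) for u,v in [(250,250),(70,250),(290,205),(350,250),(450,240)]];print(np.round(P,3))
rel([.565,-.137,.2],1.283)
E
```

```text
keeper L,R (np.float64(11.7), np.float64(3.8)) (np.float64(16.4), np.float64(3.8)) cheek L (np.float64(20.3), np.float64(13.5)) (np.float64(20.5), np.float64(-11.2)) lip outer (np.float64(-35.8), np.float64(3.8)) plate (np.float64(78.3), np.float64(1.5)) post L (np.float64(89.6), np.float64(52.3))
[[ 0.579 -0.137  0.18 ]
 [ 0.536 -0.124  0.177]
 [ 0.591 -0.129  0.177]
 [ 0.602 -0.144  0.179]
 [ 0.629 -0.154  0.161]]
turn [-0.001   0.0017 -0.0061] shift cm [ 0.228 -0.062 11.017]
```

The keeper face comes out at bracket x ≈ 12 mm, so the hook sits about 8 mm towards -x and I expect the stop near 16 mm of travel. Now I descend onto the handle.

Call:
{"name": "servo_tool", "arguments": {
  "moves": [
    [0,0,0,0.2,-0.06,3,1],
    [0,0,0,0.2,-0.06,6,1],
    [0,0,0,0.2,-0.06,8,1],
    [0,0,0,0.2,-0.06,9.5,1],
    [0,0,0,0.2,-0.06,10.6,1],
    [0,0,0,0.2,-0.06,11.1,1],
    [0,0,0,0.2,-0.06,11.1,1],
    [0,0,0,0.2,-0.06,11.1,1]
  ]
}}

```text
time_s: 3.2
eef_pos: [0.5654, -0.1373, 0.2]
orientation: [3.141, 0.002, 1.277]
ft_force: [-0.6, 0.6, -0.3]
width: 0.0872
```

```bash
python3 - <<'E'
from h import *
rel([.565,-.137,.2],1.283)
snap('wrist','w2');snap('side','s2');crop('s2',270,180,380,290,5)
E
```

```text
turn [ 0.0001  0.0015 -0.0061] shift cm [ 0.021 -0.05  -0.004]
```

View pics/w2.png

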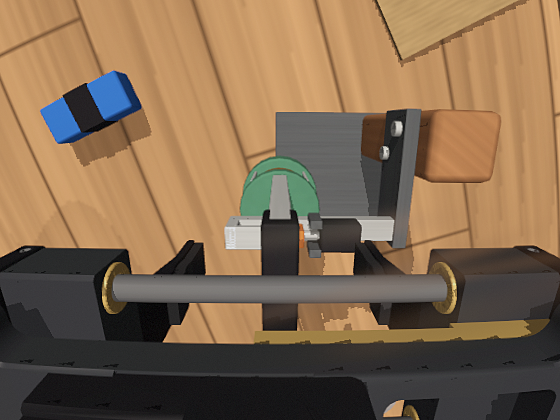

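View pics/s2_c270_180.png

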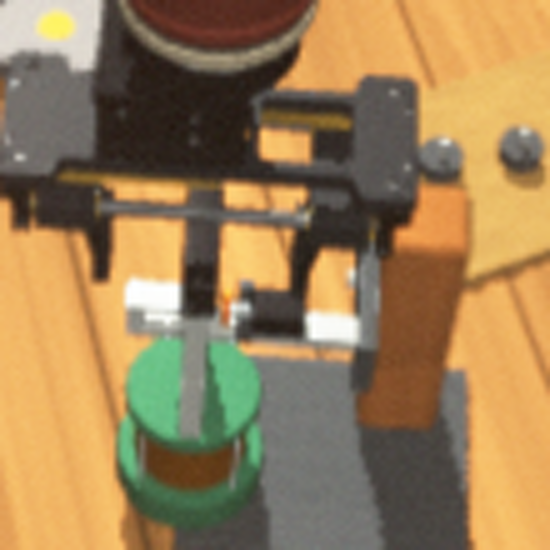

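The fingers at (204) and (355) straddle the handle, which is centred at x≈280, and the yaw matches. Closing now.

Call:
{"name": "servo_tool", "arguments": {
  "moves": [
    [0,0,-0.006,0,0,0,0],
    [0,0,-0.006,0,0,0,0],
    [0,0,-0.006,0,0,0,0],
    [0,0,-0.006,0,0,0,0],
    [0,0,-0.006,0,0,0,0],
    [0,0,-0.006,0,0,0,0],
    [0,0,-0.006,0,0,0,0],
    [0,0,-0.006,0,0,0,0],
    [0,0,-0.006,0,0,0,0],
    [0,0,-0.006,0,0,0,0]
  ],
  "force": 50
}}

```text
time_s: 4.3
eef_pos: [0.5655, -0.1374, 0.2]
orientation: [3.141, 0.001, 1.283]
ft_force: [0.3, -0.9, -0.4]
width: 0.0177
```

```bash
python3 - <<'E'
from h import *
s=ctrl.read_state();print(s['width'],s['ft_force'],s['torque'],s['eef_pos'],s['orientation'])
yw=np.radians(-16.5);X=np.array([np.cos(yw),np.sin(yw),0]);R=Ro.from_euler('xyz',s['orientation']);print('bracket x in tool',R.inv().apply(X))
E
```

```text
0.017656066963515293 [ 0.31573197 -0.8870782  -0.41001656] [-0.11542384 -0.00479433  0.01398754] [ 0.56547641 -0.13743202  0.20000607] [3.14119694e+00 1.44693255e-03 1.28284072e+00]
bracket x in tool [-2.37160419e-05  9.99999921e-01  3.95751498e-04]
```

Call:
{"name": "servo_tool", "arguments": {
  "moves": [
    [0,0,0,0,0,-0.05,0],
    [0,0,0,0,0,-0.1,0],
    [0,0,0,0,0,-0.1,0],
    [0,0,0,0,0,-0.1,0]
  ]
}}

```text
time_s: 4.7
eef_pos: [0.5653, -0.1374, 0.2008]
orientation: [-3.142, 0.002, 1.283]
ft_force: [-0.4, -0.0, -2.7]
width: 0.0175
```

Call:
{"name": "servo_tool", "arguments": {
  "moves": [
    [0,0,0,0,0.1,0,0],
    [0,0,0,0,0.2,0,0],
    [0,0,0,0,0.3,0,0],
    [0,0,0,0,0.4,0,0],
    [0,0,0,0,0.5,0,0],
    [0,0,0,0,0.6,0,0],
    [0,0,0,0,0.6,0,0]
  ]
}}

```text
time_s: 5.4
eef_pos: [0.5712, -0.1391, 0.2008]
orientation: [-3.142, 0.002, 1.283]
ft_force: [-0.1, -0.1, -4.3]
width: 0.0178
```

```bash
cat >> h.py <<'E'
X=np.array([np.cos(np.radians(-16.5)),np.sin(np.radians(-16.5)),0]);Y=np.array([-X[1],X[0],0]);O=np.array([.5655,-.1374,.2])
def st(n=1):
    for _ in range(n):
        s=ctrl.read_state(); p=np.array(s['eef_pos'])-O;f=np.array(s['ft_force']);t=np.array(s['torque'])
        print('t',s['time_s'],'brk x,y,z mm',np.round([p@X*1e3,p@Y*1e3,p[2]*1e3],2),'F',np.round([f@X,f@Y,f[2]],2),'M',np.round([t@X,t@Y,t[2]],3),'w',round(s['width'],4),'ori',np.round(s['orientation'],4))
E
python3 -c "
from h import *
st()"
```

```text
t 5.4 brk x,y,z mm [ 5.92 -0.05  0.76] F [-0.07 -0.14 -4.26] M [-0.115  0.054 -0.037] w 0.0178 ori [-3.1416e+00  1.6000e-03  1.2828e+00]
```

The lantern's weight (about 4 N) is off the floor and there is no drag. I keep feeling my way towards the keeper.

Call:
{"name": "servo_tool", "arguments": {
  "moves": [
    [0,0,0,0,0.1,0,0],
    [0,0,0,0,0.2,0,0],
    [0,0,0,0,0.3,0,0],
    [0,0,0,0,0.4,0,0],
    [0,0,0,0,0.5,0,0],
    [0,0,0,0,0.5,0,0]
  ]
}}

```text
time_s: 6.0
eef_pos: [0.5759, -0.1406, 0.2007]
orientation: [-3.141, 0.002, 1.283]
ft_force: [-2.9, 0.5, -1.6]
width: 0.0174
```

```bash
python3 -c "
from h import *
st()"
```

```text
t 6.0 brk x,y,z mm [10.85 -0.07  0.74] F [-2.88 -0.35 -1.58] M [-0.088  0.789  0.021] w 0.0174 ori [-3.1412e+00  1.7000e-03  1.2828e+00]
```

Call:
{"name": "servo_tool", "arguments": {
  "moves": [
    [0,0,0,0,0.1,0,0],
    [0,0,0,0,0.2,0,0],
    [0,0,0,0,0.3,0,0],
    [0,0,0,0,0.3,0,0]
  ]
}}

```text
time_s: 6.4
eef_pos: [0.5787, -0.1414, 0.2007]
orientation: [-3.141, 0.002, 1.283]
ft_force: [-2.7, 0.8, -2.0]
width: 0.0176
```

```bash
python3 -c "
from h import *
st()"
```

```text
t 6.4 brk x,y,z mm [13.83 -0.06  0.7 ] F [-2.81 -0.04 -2.01] M [-0.116  0.973  0.05 ] w 0.0176 ori [-3.1409e+00  1.7000e-03  1.2827e+00]
```

Call:
{"name": "servo_tool", "arguments": {
  "moves": [
    [0,0,0,0,0.1,0,0],
    [0,0,0,0,0.15,0,0],
    [0,0,0,0,0.15,0,0]
  ]
}}

```text
time_s: 6.7
eef_pos: [0.5802, -0.1419, 0.2007]
orientation: [-3.141, 0.002, 1.283]
ft_force: [-4.1, 1.7, -0.2]
width: 0.0176
```

```bash
python3 -c "
from h import *
st()"
```

```text
t 6.7 brk x,y,z mm [15.39 -0.11  0.72] F [-4.39  0.43 -0.22] M [-0.178  0.992  0.031] w 0.0176 ori [-3.1409e+00  1.8000e-03  1.2827e+00]
```

Call:
{"name": "servo_tool", "arguments": {
  "moves": [
    [0,0,0,0,0.05,0,0],
    [0,0,0,0,0.1,0,0],
    [0,0,0,0,0.1,0,0]
  ]
}}

```text
time_s: 7.0
eef_pos: [0.5809, -0.142, 0.2006]
orientation: [-3.14, 0.002, 1.283]
ft_force: [-4.5, 2.2, -0.6]
width: 0.0177
```

```bash
python3 -c "
from h import *
st()"
```

```text
t 7.0 brk x,y,z mm [16.1  -0.08  0.64] F [-4.94  0.82 -0.59] M [-0.05   1.381  0.035] w 0.0177 ori [-3.1401e+00  1.7000e-03  1.2827e+00]
```

Call:
{"name": "servo_tool", "arguments": {
  "moves": [
    [0,0,0,0,0.04,0,0],
    [0,0,0,0,0.08,0,0],
    [0,0,0,0,0.08,0,0]
  ]
}}

```text
time_s: 7.3
eef_pos: [0.5811, -0.1421, 0.2006]
orientation: [-3.139, 0.002, 1.283]
ft_force: [-6.4, 2.5, 0.8]
width: 0.0175
```

```bash
python3 -c "
from h import *
st()
snap('wrist','w3');crop('w3',200,130,420,290,3.6)"
```

```text
t 7.3 brk x,y,z mm [16.29 -0.11  0.59] F [-6.81  0.6   0.82] M [-0.076  1.827 -0.013] w 0.0175 ori [-3.1386e+00  1.6000e-03  1.2827e+00]
```

View pics/w3_c200_130.png

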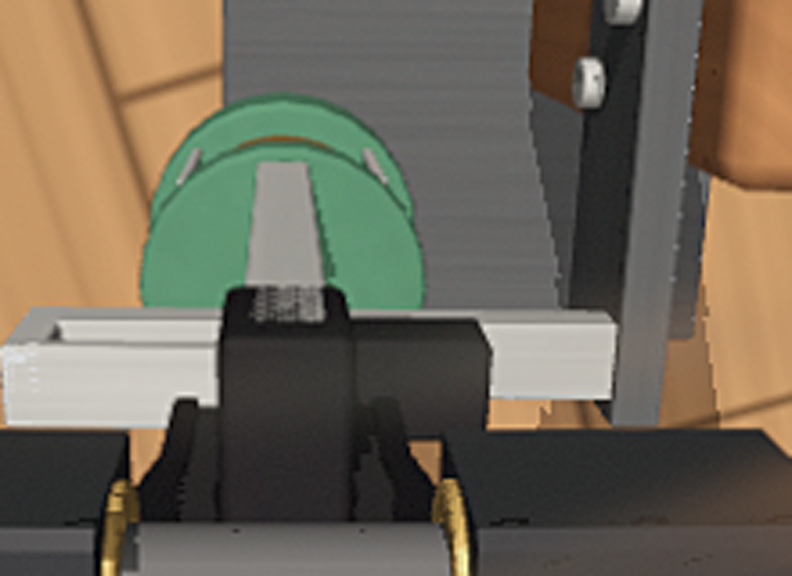

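Force jumped from 4.4 to 6.8 N with almost no movement at x = 16.3 mm. That is the stop, where vision put it. In the picture the keeper is fully behind the handle and the lantern is still upright. I keep pressing and lift in small steps.

Call:
{"name": "servo_tool", "arguments": {
  "moves": [
    [0,0,0,0,0.08,-0.1,0],
    [0,0,0,0,0.08,-0.25,0],
    [0,0,0,0,0.08,-0.4,0],
    [0,0,0,0,0.08,-0.4,0]
  ]
}}

```text
time_s: 7.75
eef_pos: [0.5811, -0.1421, 0.2041]
orientation: [-3.137, 0.002, 1.283]
ft_force: [-5.6, 3.1, -5.2]
width: 0.0177
```

```bash
python3 -c "
from h import *
st()"
```

```text
t 7.75 brk x,y,z mm [16.34 -0.09  4.07] F [-6.28  1.4  -5.22] M [-0.082  1.692 -0.029] w 0.0177 ori [-3.1368e+00  1.7000e-03  1.2827e+00]
```

Call:
{"name": "servo_tool", "arguments": {
  "moves": [
    [0,0,0,0,0.07,-0.15,0],
    [0,0,0,0,0.07,-0.3,0],
    [0,0,0,0,0.07,-0.45,0],
    [0,0,0,0,0.07,-0.6,0],
    [0,0,0,0,0.07,-0.6,0]
  ]
}}

```text
time_s: 8.25
eef_pos: [0.5813, -0.1422, 0.2098]
orientation: [-3.135, 0.002, 1.283]
ft_force: [-5.5, 0.9, -5.3]
width: 0.0176
```

```bash
python3 -c "
from h import *
st();rel([.5812,-.1422,.21],1.2828)"
```

```text
t 8.25 brk x,y,z mm [16.45 -0.08  9.78] F [-5.55 -0.75 -5.32] M [-0.114  1.653 -0.056] w 0.0176 ori [-3.1353e+00  1.9000e-03  1.2826e+00]
turn [-0.0063  0.0019 -0.0002] shift cm [-0.006 -0.004 -0.022]
```

Call:
{"name": "servo_tool", "arguments": {
  "moves": [
    [0,0,0,0,0.07,-0.15,0],
    [0,0,0,0,0.07,-0.3,0],
    [0,0,0,0,0.07,-0.45,0],
    [0,0,0,0,0.07,-0.6,0],
    [0,0,0,0,0.07,-0.75,0],
    [0,0,0,0,0.07,-0.75,0]
  ]
}}

```text
time_s: 8.85
eef_pos: [0.5831, -0.1427, 0.2181]
orientation: [-3.138, 0.002, 1.283]
ft_force: [1.0, 0.1, -3.4]
width: 0.0174
```

```bash
python3 -c "
from h import *
st();rel([.5812,-.1422,.226],1.2828)"
```

```text
t 8.85 brk x,y,z mm [18.35 -0.1  18.15] F [ 0.94  0.42 -3.43] M [-0.159 -0.112 -0.023] w 0.0174 ori [-3.1382e+00  1.7000e-03  1.2826e+00]
turn [-0.0034  0.0017 -0.0002] shift cm [-0.005 -0.196 -0.785]
```

The press force dropped away at 18 mm rise, so the bar is free of nose and cheeks. I raise to 30 mm, then go out along -x.

Call:
{"name": "servo_tool", "arguments": {
  "moves": [
    [-0.003,0,0,0,0,-0.3,0],
    [-0.003,0,0,0,0,-0.6,0],
    [-0.003,0,0,0,0,-0.9,0],
    [-0.003,0,0,0,0,-1.2,0],
    [-0.003,0,0,0,0,-1.2,0],
    [-0.003,0,0,0,0,-1.2,0]
  ]
}}

```text
time_s: 9.45
eef_pos: [0.5832, -0.1427, 0.2302]
orientation: [-3.141, 0.002, 1.283]
ft_force: [-0.6, -0.1, -3.1]
width: 0.0177
```

```bash
python3 -c "
from h import *
st();snap('side','s4');crop('s4',270,180,380,290,5);rel(O-.1*X+[0,0,.0295],1.2828)"
```

```text
t 9.45 brk x,y,z mm [ 1.846e+01 -2.000e-02  3.020e+01] F [-0.51 -0.29 -3.11] M [-0.087  0.067 -0.007] w 0.0177 ori [-3.1414e+00  1.6000e-03  1.2827e+00]
turn [-0.0005  0.0017 -0.0001] shift cm [ 2.0000e-03 -1.1837e+01  5.9000e-02]
```

View pics/s4_c270_180.png

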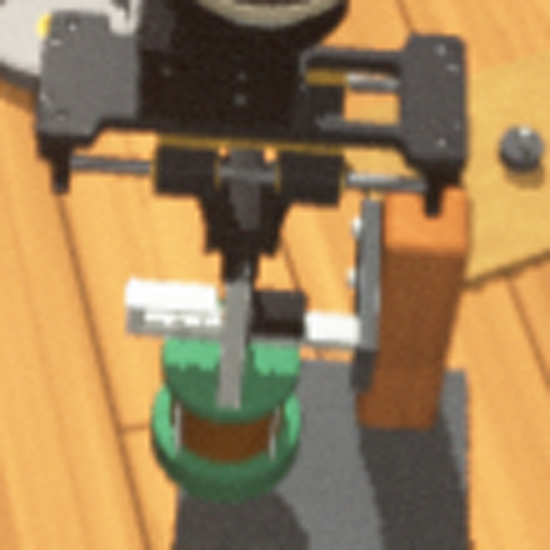

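The lantern is upright and lifted, with the cap below the arm. Drawing out along -x.

Call:
{"name": "servo_tool", "arguments": {
  "moves": [
    [0,0,0,0,-0.5,0,0],
    [0,0,0,0,-1.2,0,0],
    [0,0,0,0,-2,0,0],
    [0,0,0,0,-2.5,0,0],
    [0,0,0,0,-2.5,0,0]
  ]
}}

```text
time_s: 10.0
eef_pos: [0.5584, -0.1353, 0.2303]
orientation: [-3.141, 0.001, 1.283]
ft_force: [-0.1, -0.1, -3.5]
width: 0.0178
```

Call:
{"name": "servo_tool", "arguments": {
  "moves": [
    [0,0,0,0,-0.8,0,0],
    [0,0,0,0,-2,0,0],
    [0,0,0,0,-3.5,0,0],
    [0,0,0,0,-5,0,0],
    [0,0,0,0,-6.5,0,0],
    [0,0,0,0,-8,0,0],
    [0,0,0,0,-9,0,0],
    [0,0,0,0,-9.6,0,0],
    [0,0,0,0,-9.6,0,0]
  ]
}}

```text
time_s: 10.9
eef_pos: [0.466, -0.1078, 0.2305]
orientation: [-3.141, -0.0, 1.283]
ft_force: [0.1, -0.2, -3.1]
width: 0.0174
```

```bash
python3 -c "
from h import *
st();snap('side','s5');crop('s5',220,120,380,290,3.4)
snap('scene','c5')
for g in [(.51,.05,.30),(.567,.213,.30)]: rel(g,1.2828)"
```

```text
t 10.9 brk x,y,z mm [-103.77    0.14   30.46] F [ 0.1  -0.14 -3.07] M [-0.136  0.032 -0.033] w 0.0174 ori [-3.1414e+00 -1.0000e-04  1.2832e+00]
turn [0.0002 0.0006 0.0001] shift cm [16.377 -0.342 -6.963]
turn [0.0002 0.0006 0.0001] shift cm [33.625  0.495 -6.973]
```

View pics/s5_c220_120.png

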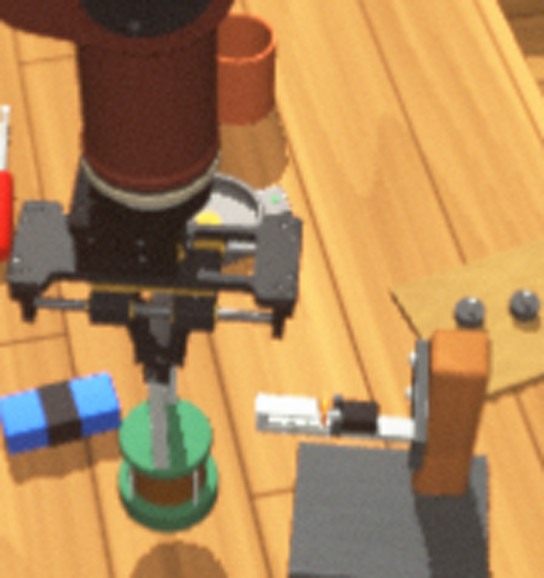

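View pics/c5.png

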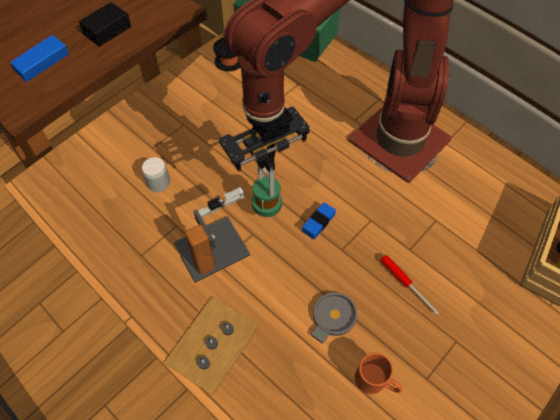

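The lantern is well clear and upright, and the hook is empty. Raising, then over to the dock.

Call:
{"name": "servo_tool", "arguments": {
  "moves": [
    [0,0,0,0,0,-1,0],
    [0,0,0,0,0,-3,0],
    [0,0,0,0.5,0,-5,0],
    [0,0,0,2,0,-7,0],
    [0,0,0,4.5,0,-8,0],
    [0,0,0,7.5,0.1,-8,0],
    [0,0,0,10.5,0.1,-8,0],
    [0,0,0,13.5,0.2,-8,0],
    [0,0,0,16.5,0.2,-8,0],
    [0,0,0,19,0.3,-8,0],
    [0,0,0,20.5,0.3,-8,0],
    [0,0,0,21,0.3,-8,0]
  ]
}}

```text
time_s: 12.2
eef_pos: [0.5297, 0.0941, 0.3101]
orientation: [-3.142, 0.001, 1.285]
ft_force: [0.7, -0.4, -3.8]
width: 0.0173
```

```bash
python3 -c "
from h import *
st();rel((.567,.213,.29),1.2828)
snap('wrist','w6');c=load('w6')
P,C=cloud(c,0,0,560,260);m=(P[:,2]>.014)&(P[:,2]<.024)&(C.max(1)-C.min(1)<40)&(abs(P[:,0]-.567)<.07)&(abs(P[:,1]-.213)<.07);Q=P[m]
A=np.c_[2*Q[:,:2],np.ones(len(Q))];s=np.linalg.lstsq(A,(Q[:,:2]**2).sum(1),rcond=None)[0];print(len(Q),s[:2],np.sqrt(s[2]+s[0]**2+s[1]**2))
"
```

```text
t 12.2 brk x,y,z mm [-100.1   211.8   110.15] F [ 0.79 -0.13 -3.81] M [-0.294  0.01   0.   ] w 0.0173 ori [-3.1416e+00  1.3000e-03  1.2848e+00]
turn [-0.      0.0013  0.002 ] shift cm [12.462  0.227  1.998]
1401 [0.56714051 0.21501983] 0.053179881873726256
```

View pics/w6.png

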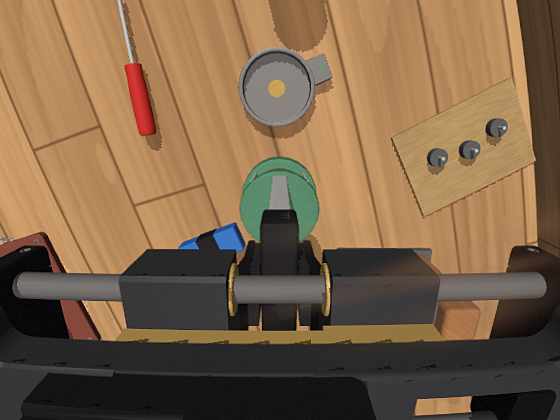

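The dock is seen with its gold centre at (277,88). I'll refine the dock centre from the gold contact and rim, and check the lantern's foot position against the TCP.

```bash
python3 -c "
from h import *
for n,b in [('w6',(245,55,305,120)),('scene0',(320,300,350,328)),('side0',(270,175,296,195))]:
    c=load(n);im=c['im'].astype(int);v,u=np.mgrid[b[1]:b[3],b[0]:b[2]];p=im[v,u]
    m=(p[...,0]-p[...,2]>60)&(p[...,0]>110);print(n,m.sum(),u[m].mean(),v[m].mean(),atz(c,u[m].mean(),v[m].mean(),.0065).round(4))
c=load('w6');P,C=cloud(c,235,150,325,240)
m=(C[:,1]>C[:,0]*1.3);Q=P[m];z=Q[:,2];print('cap z',np.percentile(z,[50,95]))
st=ctrl.read_state();print(st['eef_pos'])
for lo,hi in [(.185,.205)]:
    k=Q[(z>lo)&(z<hi)];print(len(k),k.min(0).round(4),k.max(0).round(4))
    hull=cv2.convexHull((k[:,:2]*1000).astype(np.float32))[:,0];A=np.c_[2*hull,np.ones(len(hull))];s=np.linalg.lstsq(A,(hull**2).sum(1),rcond=None)[0];print('cap circle',s[:2],np.sqrt(s[2]+s[0]**2+s[1]**2))
"
```

```text
w6 338 271.7426035502959 88.80177514792899 [0.5536 0.2156 0.0065]
scene0 79 334.54430379746833 313.746835443038 [0.5601 0.2136 0.0065]
side0 44 282.5 185.47727272727272 [0.5669 0.2095 0.0065]
cap z [0.21244292 0.21380406]
[0.52961071 0.09346715 0.31016356]
1 [0.5206 0.1294 0.2038] [0.5206 0.1294 0.2038]
cap circle [260.28716396  64.71560538] 268.2121684441968
```

```bash
python3 -c "
from h import *
from scipy.optimize import least_squares
for n,b in [('w6',(225,35,335,135)),('scene0',(305,285,365,345)),('side0',(258,165,310,205))]:
    c=load(n);P,C=cloud(c,*b);m=(P[:,2]>.0165)&(P[:,2]<.022)&(C.max(1)-C.min(1)<40);Q=P[m][:,:2]*1000
    f=lambda s:np.hypot(Q[:,0]-s[0],Q[:,1]-s[1])-51
    r=least_squares(f,[563,213],loss='soft_l1',f_scale=1.5);print(n,len(Q),r.x, np.median(P[m][:,2]))
    im=c['im'].astype(int);v,u=np.mgrid[b[1]:b[3],b[0]:b[2]]
c=load('w6')
print('gold w6',atz(c,277,88.5,.0065))
P,C=cloud(c,235,150,325,240);m=(C[:,1]>C[:,0]*1.3)&(P[:,2]>.208)&(P[:,2]<.217);Q=P[m];print('cap',Q.min(0),Q.max(0))
h=cv2.convexHull((Q[:,:2]*1000).astype(np.float32))[:,0];print(cv2.minEnclosingCircle(h))
crop('w6',225,30,345,140,6)
"
```

```text
w6 986 [560.37628947 214.3142542 ] 0.01863555332340988
scene0 245 [562.37423204 214.23940792] 0.0185371649810544
side0 82 [562.17100482 211.71476915] 0.018019375253495062
gold w6 [0.56101132 0.21382421 0.0065    ]
cap [0.49419113 0.06252182 0.20804641] [0.56396389 0.13038085 0.21494237]
((529.0944213867188, 95.55113983154297), 35.56137466430664)
```

View pics/w6_c225_30.png

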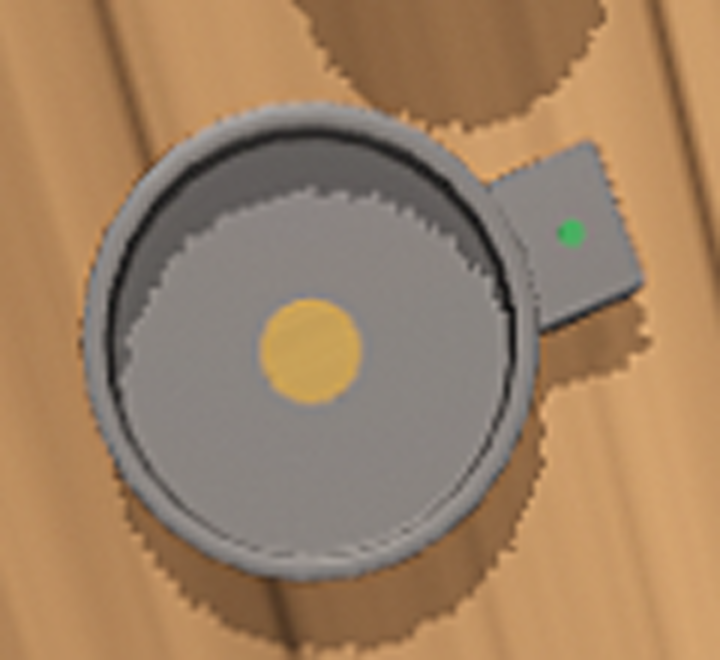

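The side tab had biased the earlier fit. Using only the rim and the gold centre, the dock is at (0.561,0.214) in all views, within 2 mm. The cap shows the lantern centred under the TCP with the offset unchanged.

```bash
python3 -c "
from h import *
rel((.5612,.2138,.29),1.2828)"
```

```text
turn [0.0001 0.0015 0.0013] shift cm [12.439 -0.373  1.997]
```

Call:
{"name": "servo_tool", "arguments": {
  "moves": [
    [0,0,0,1,0,0,0],
    [0,0,0,3,-0.1,0,0],
    [0,0,0,5.5,-0.2,0,0],
    [0,0,0,8,-0.3,0,0],
    [0,0,0,10,-0.3,0.3,0],
    [0,0,0,11.5,-0.37,1,0],
    [0,0,0,12.2,-0.37,2,0],
    [0,0.0015,0,12.44,-0.37,3,0],
    [0,0.0015,0,12.44,-0.37,4.5,0],
    [0,0.0015,0,12.44,-0.37,6,0],
    [0,0.0015,0,12.44,-0.37,6.5,0],
    [0,0.0015,0,12.44,-0.37,6.5,0]
  ]
}}

```text
time_s: 13.45
eef_pos: [0.5606, 0.213, 0.2439]
orientation: [-3.14, 0.001, 1.283]
ft_force: [0.3, -1.0, -3.3]
width: 0.0175
```

```bash
python3 -c "
from h import *
st();rel((.5612,.2138,.2),1.2828)
snap('scene','c7');crop('c7',280,220,400,360,4.2);snap('side','s7');crop('s7',220,90,350,230,4.2);snap('wrist','w7')"
```

```text
t 13.45 brk x,y,z mm [-104.17  334.58   43.9 ] F [ 0.55 -0.83 -3.26] M [-0.19  -0.006 -0.027] w 0.0175 ori [-3.1404e+00  1.2000e-03  1.2834e+00]
turn [-0.0012  0.0012  0.0006] shift cm [0.099 0.036 4.39 ]
```

View pics/c7_c280_220.png

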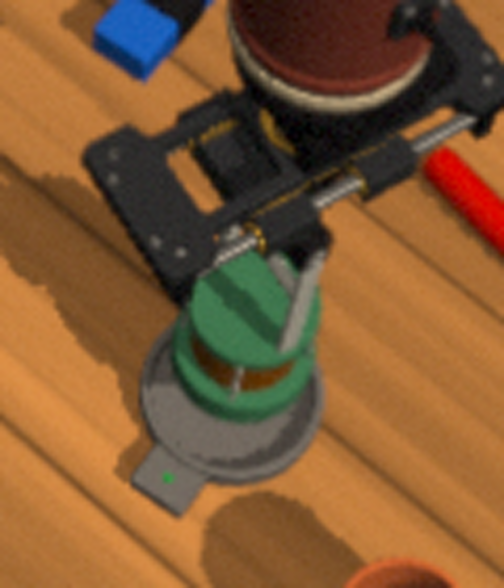

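View pics/s7_c220_90.png

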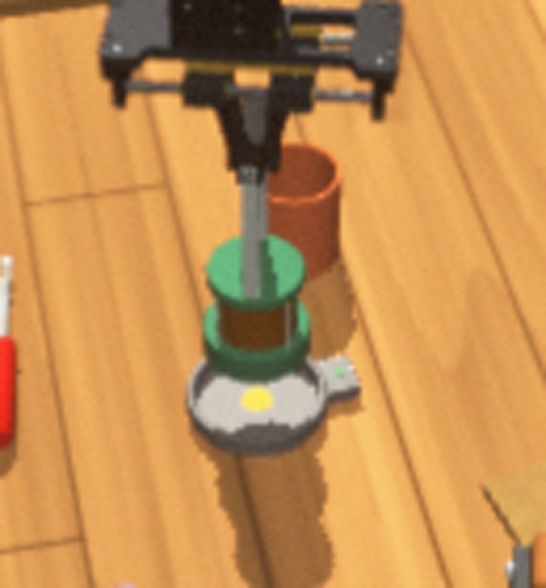

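View pics/w7.png

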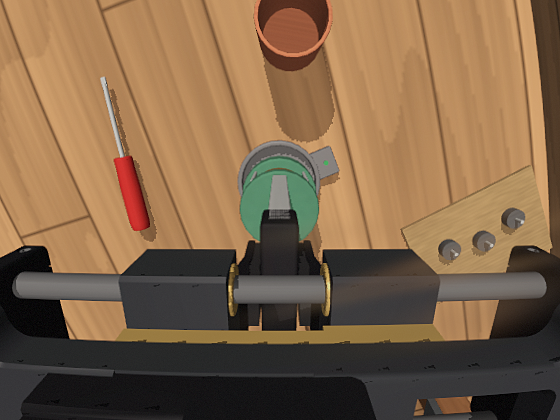

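Lantern and dock line up in all three views: the foot is over the dish, centred at about column 257 in the side crop. Lowering.

Call:
{"name": "servo_tool", "arguments": {
  "moves": [
    [-0.001,0.001,0,0.08,0.04,1,0],
    [-0.001,0.001,0,0.08,0.04,2,0],
    [-0.001,0.001,0,0.08,0.04,3,0],
    [-0.001,0.001,0,0.08,0.04,3.8,0],
    [-0.001,0.001,0,0.08,0.04,4.3,0],
    [-0.001,0.001,0,0.08,0.04,4.6,0],
    [-0.001,0.001,0,0.08,0.04,4.8,0],
    [-0.001,0.001,0,0.08,0.04,4.8,0]
  ]
}}

```text
time_s: 14.4
eef_pos: [0.5622, 0.2144, 0.1977]
orientation: [3.14, -0.002, 1.284]
ft_force: [0.5, -1.4, -3.1]
width: 0.0181
```

```bash
python3 -c "
from h import *
st();rel((.5612,.2138,.186),1.2828)"
```

```text
t 14.4 brk x,y,z mm [-103.05  336.34   -2.35] F [ 0.86 -1.26 -3.12] M [-0.152 -0.026  0.017] w 0.0181 ori [ 3.1398e+00 -1.8000e-03  1.2838e+00]
turn [ 0.0018 -0.0018  0.001 ] shift cm [-0.085 -0.084  1.165]
```

Call:
{"name": "servo_tool", "arguments": {
  "moves": [
    [0.002,-0.002,0,0,0,0.2,0],
    [0.002,-0.002,0,0,0,0.4,0],
    [0.002,-0.002,0,0,0,0.6,0],
    [0.002,-0.002,0,0,0,0.8,0],
    [0.002,-0.002,0,0,0,0.9,0],
    [0.002,-0.002,0,0,0,0.9,0]
  ]
}}

```text
time_s: 15.0
eef_pos: [0.5622, 0.2143, 0.1885]
orientation: [-3.141, 0.0, 1.284]
ft_force: [-0.6, 0.3, -3.5]
width: 0.0177
```

Call:
{"name": "servo_tool", "arguments": {
  "moves": [
    [0,0,0,0,0,0.05,0],
    [0,0,0,0,0,0.1,0],
    [0,0,0,0,0,0.15,0],
    [0,0,0,0,0,0.2,0],
    [0,0,0,0,0,0.2,0]
  ]
}}

```text
time_s: 15.5
eef_pos: [0.5621, 0.2143, 0.1864]
orientation: [-3.141, 0.0, 1.284]
ft_force: [-1.2, 0.1, -3.8]
width: 0.0177
```

```bash
python3 -c "
from h import *
st();rel((.5612,.2138,.186),1.2828)"
```

```text
t 15.5 brk x,y,z mm [-103.11  336.3   -13.56] F [-1.19 -0.24 -3.83] M [-0.089  0.075  0.005] w 0.0177 ori [-3.1412e+00  4.0000e-04  1.2838e+00]
turn [-0.0003  0.0004  0.001 ] shift cm [-0.079 -0.076  0.044]
```

Call:
{"name": "servo_tool", "arguments": {
  "moves": [
    [0,0,0,0,0,0.03,0],
    [0,0,0,0,0,0.06,0],
    [0,0,0,0,0,0.09,0],
    [0,0,0,0,0,0.09,0]
  ]
}}

```text
time_s: 15.9
eef_pos: [0.5625, 0.2147, 0.1863]
orientation: [3.141, -0.001, 1.284]
ft_force: [-0.0, 0.6, 4.6]
width: 0.0179
```

```bash
python3 -c "
from h import *
st()"
```

```text
t 15.9 brk x,y,z mm [-102.86  336.75  -13.74] F [-0.18  0.53  4.61] M [-0.032  0.35   0.005] w 0.0179 ori [ 3.1412e+00 -7.0000e-04  1.2840e+00]
```

Contact at TCP z 0.1863 (0.186 expected for the foot on the floor). I relax the press, then let go.

Call:
{"name": "servo_tool", "arguments": {
  "moves": [
    [0,0,0,0,0,0,0],
    [0,0,0,0,0,0,0]
  ]
}}

```text
time_s: 16.1
eef_pos: [0.5625, 0.2147, 0.1863]
orientation: [3.141, -0.001, 1.284]
ft_force: [-0.9, 0.0, 0.8]
width: 0.0177
```

```bash
python3 -c "
from h import *
st()"
```

```text
t 16.1 brk x,y,z mm [-102.89  336.71  -13.74] F [-0.89 -0.23  0.77] M [-0.12   0.263 -0.014] w 0.0177 ori [ 3.1413e+00 -7.0000e-04  1.2840e+00]
```

Call:
{"name": "servo_tool", "arguments": {
  "moves": [
    [0,0,0,0,0,0,0.25],
    [0,0,0,0,0,0,0.4],
    [0,0,0,0,0,0,0.6],
    [0,0,0,0,0,0,0.8],
    [0,0,0,0,0,0,1],
    [0,0,0,0,0,0,1],
    [0,0,0,0,0,0,1],
    [0,0,0,0,0,0,1]
  ]
}}

```text
time_s: 16.9
eef_pos: [0.5625, 0.2147, 0.1863]
orientation: [3.141, -0.001, 1.284]
ft_force: [0.2, -0.1, -0.7]
width: 0.0697
```

```bash
python3 -c "
from h import *
st();snap('wrist','w8')"
```

```text
t 16.9 brk x,y,z mm [-102.89  336.74  -13.72] F [ 0.27 -0.07 -0.72] M [-0.097  0.053 -0.015] w 0.0697 ori [ 3.1412e+00 -8.0000e-04  1.2840e+00]
```

View pics/w8.png

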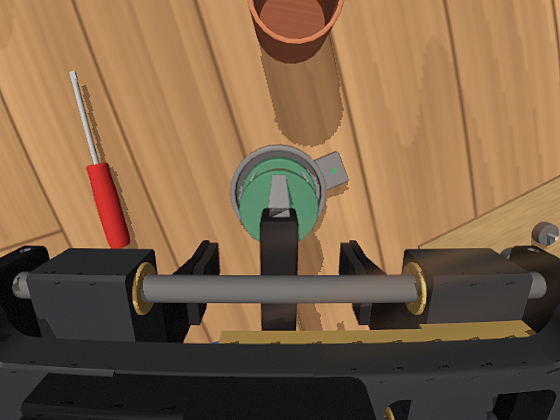

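The fingers are open on both sides of the handle and the lantern stands in the dish. Rising straight up and clear.

Call:
{"name": "servo_tool", "arguments": {
  "moves": [
    [0,0,0,0,0,-1,1],
    [0,0,0,0,0,-3,1],
    [0,0,0,0,0,-5.5,1],
    [0,0,0,0,0,-8,1],
    [0,0,0,0,0,-11,1],
    [0,0,0,-3,0,-14,1],
    [0,0,0,-7,0,-15,1],
    [0,0,0,-11,0,-15,1],
    [0,0,0,-15,0,-15,1],
    [0,0,0,-17,0,-15,1],
    [0,0,0,-17,0,-15,1]
  ]
}}

```text
time_s: 18.05
eef_pos: [0.5141, 0.0482, 0.3375]
orientation: [3.14, -0.002, 1.279]
ft_force: [0.9, 0.5, 0.3]
width: 0.0869
```

```bash
python3 -c "
from h import *
st();snap('scene','c9');snap('side','s9');snap('wrist','w9');crop('s9',220,90,350,230,4.2)
c=load('w9');P,C=cloud(c,150,0,420,260)
m=(P[:,2]>.19)&(P[:,2]<.23)&(C.max(1)<90)&(abs(P[:,1]-.214)<.06)&(abs(P[:,0]-.56)<.06);Q=P[m].astype(np.float32);print('handle top',len(Q),np.percentile(Q[:,2],[5,50,95]),cv2.minAreaRect(Q[Q[:,2]>.214][:,:2]*1000))
g=(C[:,1]>C[:,0]*1.3);Q=P[g];q=Q[(Q[:,2]>.08)&(Q[:,2]<.1)];print('cap',np.percentile(q[:,2],[5,50,95]))
k=np.c_[q[:,:2],np.ones(len(q))];print('cap plane slope',np.linalg.lstsq(k,q[:,2],rcond=None)[0][:2])
"
```

```text
t 18.05 brk x,y,z mm [-102.04  163.37  137.48] F [0.7  0.69 0.31] M [-0.092  0.019 -0.025] w 0.0869 ori [ 3.1400e+00 -2.4000e-03  1.2792e+00]
handle top 1132 [0.20419253 0.21868692 0.22015796] ((558.0091552734375, 202.6792449951172), (38.67481231689453, 17.074872970581055), 73.17574310302734)
cap [0.08688248 0.08880948 0.09028428]
cap plane slope [0.0024525  0.01262397]
```

View pics/s9_c220_90.png

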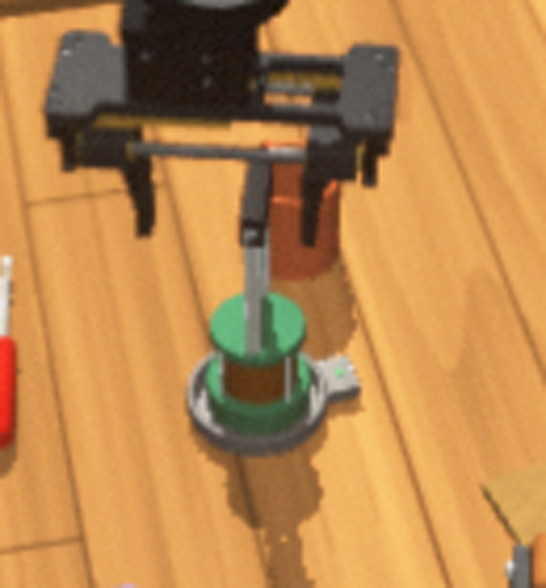

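View pics/c9.png

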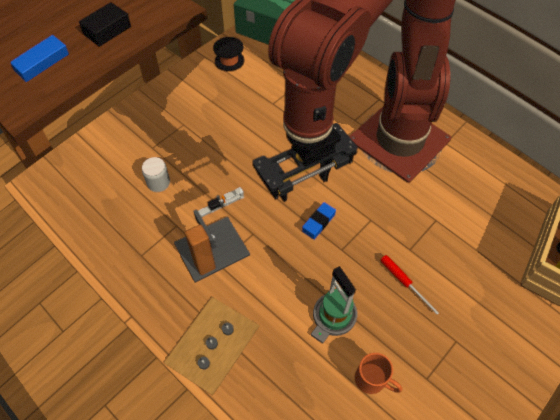

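View pics/w9.png

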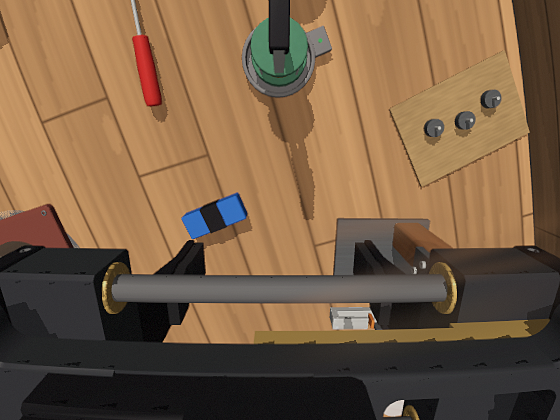

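The lantern is upright in the dock. Its handle top is at 0.2187 m (0.218 expected) and its cap at 0.0888 m (0.088 expected). Pack, mug, tin and driver are where they were, and the gripper is clear.

```bash
python3 -c "
from bench import ctrl
print(ctrl.hand_in())"
```

```text
the job is handed in; nothing more can be done
None
```

The lantern is off the hook and standing upright in the charging dock. I let go, moved the gripper clear, and handed the job in after about 18 s of the 72 s.

- **Release:** I raised the lantern about 1 mm to take its weight off the hook's floor, then pressed the bar against the keeper. The stop came at 16.3 mm of travel, where the force rose from 4.4 to 6.8 N with almost no movement. The cameras had put it at about 16 mm. I kept pressing at about 6 N while lifting until the bar came free at 18 mm, raised it to 30 mm, and drew it out to x = -104 mm. The highest force I read on the hook was about 7 N, against the 14 N limit.
- **Docking:** The foot touched the dock floor at tool height 0.1863 m (0.186 expected). The press at contact was about 8 N, and I relaxed it before opening the fingers.
- **Last checks:** The handle top is at 0.2187 m (0.218 expected) and the cap at 0.0888 m (0.088 expected), with the cap level to about 0.7°. By eye in the last pictures, the pack, mug, tin and screwdriver have not moved.
- **Disagreement:** My first fit of the dock's centre was about 6 mm off because it included the dock's side tab. I refitted it from the rim and the gold contact before placing. The views then agreed to about 2 mm, and the foot had 8 mm of room all round.

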